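# Scrape the palette and close the paint box

## Robot

A 6-joint arm with a two-finger parallel gripper is mounted at the origin on the work surface. World frame = base frame: x ahead of the robot, y to its left, z up, the work surface at z = 0. Lengths are in mm, angles in degrees, forces in N, time in s.
With the tool pointing down it reaches from about 325 to 775 mm from the base axis. Payload 9.3 kg.
Tool frame: the origin (TCP) lies at the very end of the fingers, on their centre line; the grasp point (between the pads) lies 19 mm behind it; z points along the fingers, y is the direction in which the jaws open and shut (so a half turn about z gives the same grasp; the last joint's range is limited). The gripper opens to 85 mm and grips with 20 to 120 N. Pads are 22 mm wide; open, the fingers measure 114 mm over their backs; the gripper's body (76 mm by 85 mm) begins 54 mm behind the grasp point. The pads swing forward as they close: fully open they stand 13 mm farther back than shut.
Start: joints at [65.226, 14.817, 1.232, 76.415, 0, 81.257], TCP at [151.891, 528.607, 231.279] pointing down, gripper open.
Joint ranges: [-174.27, 174.27], [-52.1, 104.24], [-59.71, 78.15], [-110.17, 111.67], [-87.03, 83.33], [-180, 180]. Speed limits (degrees/s): [127.2, 127.2, 159.86, 180, 180, 180].

## Interface

Orientations are given as [roll, pitch, yaw] about the fixed x, y, z axes, in that order (R = Rz(yaw) Ry(pitch) Rx(roll)).
In Python, from cell import * gives the robot as it stands. The module is installed in compiled form; this text tells all that it offers.
- The arm moves only by the shell command python3 -m creep 'ROWS' [OPENING] [FORCE]. ROWS is text: rows parted by semicolons, each of 6 numbers parted by spaces: the shift along the tool's x, y, z in m, then the turn, a rotation vector about the tool's x, y, z in rad. In form: tx ty tz rx ry rz; .... A call has 1 to 8 rows; each row is the pose to reach, as a shift and turn from the pose measured when the call began, along the tool's axes at that moment; what a row does not reach only later rows make up. A row lasts 1/12 s, in which the tool goes at most 41.7 mm and 7.16 degrees, less where a joint would pass 70% of its speed; a pose out of reach is approached as far as the arm can. A call with a gripper value outside its range is refused whole. OPENING is the opening in per cent of the stroke, from 0 (shut) to 100 (fully open), set as the call begins (- or left out, the last holds). The fingers move at their own pace and stop on an object; FORCE is the grip in N (left out, the last holds). Time passes only in rows, so rows that repeat a pose let the fingers close. It gives the time, the measured TCP pose, the force and the opening at its end, in the units of the state.
- state(): the state, without advancing time (a new reading comes with each control period).
- capture(name): name is "scene" or "top" or "wrist"; returns the picture (420x560x3 uint8, red, green, blue); there is no depth.
- calibration(name): a dict with "camera_matrix" (3x3 intrinsics, pixels), "view" (4x4, takes a point from world to camera coordinates). Camera axes: x right, y down, z forward; pixel columns grow to the right and rows downward; lengths in mm; the calibration is good to about 2 mm. A picture is of the moment at which its call begins: read the wrist's pose just before it. calibration takes no time and is no camera call; for the wrist camera it gives the pose at the moment of the call.
- hand_in(): hands the job in, once; it reports no verdict.
Trained networks look in the newest picture that a camera, given by its name, has taken for a name from the list of things; names that differ only in an ending like _2 or _b are one class to them, and where a whole thing is asked for, a point or a joint stands for the part that bears it (a point fixed in the world has none). Each returns a list of dicts, best first, with "p" (0 to 1); they miss things now and then, are a little off and sometimes report something else, mostly with a low value. They report only what shows in the picture. A call takes as long as a camera call. They do not tell look-alikes from the thing itself.
- find_in(target, camera): "position" ([column, row] in pixels, amid what is visible of it).
- outline_of(target, camera): "mask" (420x560 bool, what is visible of it) and "position" ([column, row] in pixels, amid what is visible of it).
The state is a dict: "clock": time; "q": joint angles; "qvel": joint speeds; "joint_torque": joint torques, N m; "tcp_pos": TCP position; "orientation": TCP orientation; "wrist_force": force on the tool from outside, world axes, zero at the start; "ft_torque": the same for the moment, N m; "finger_gap": finger opening in mm.
Only numpy, scipy, OpenCV 4.12 (cv2) and the standard library are available. Lean on these libraries where they do the work, as an engineer would, in place of code of your own. Each camera call takes 0.05 s, during which the arm holds its last target.

## Task

Pack up the wooden paint box: take the wide-bladed palette scraper from the table and draw its blade edge along the grey glass palette, from the end far from the robot to the near end, keeping it in light, steady contact all the way. Then lay the scraper flat in the box's empty tool trough, and swing the lid up over the vertical and lower it gently until the box is fully shut. Do not slam the lid or bear down hard on the glass, and leave the other things on the table where they are.

Things in the scene. Friction and masses are not known exactly. Their poses are not given: they have to be found in the camera images.
- paintbox: wooden sketch box fixed to the table, lid open on the robot's right; without lid 230 (x) x 240 (y) x 70 mm high, walls 10 mm. Origin: centre of its underside; z up; +x to the hinged side, -x to its front, +y away from the robot (within 0.25 rad). Grey palette in the hinge-side part, empty tool trough along the front, divider between (x -25 to -19, 65 mm high)
- palette_top (a point): centre of the palette's top face, 65 mm above the table, 5 mm below the rim; axes as the box's. The face is flat and level, 124 (x) x 220 mm (y); its ends are those in y. Small mounds of paint along its hinge edge (x over 40 mm from here) are only painted on: nothing can touch them
- palette: the rigid grey glass palette with its tray, fixed in the box (origin and axes are those of the box)
- trough (a point): centre of the tool trough's floor, 30 mm above the table and 40 mm below the rim; axes as the box's; the trough is 80 mm (x) by 220 mm (y) inside
- hinge (a point): middle of the lid's hinge line, on the rim of the hinge-side wall, 70 mm above the table; the line runs along the box's y axis
- lid_handle (a point): centre of the brass bar on the lid's free edge: round, 12 mm thick, 100 mm long, parallel to the hinge, on two end posts, 30 mm of clear space between bar and lid edge. 266 mm from the hinge line along the lid and 12 mm off the rim plane: with the lid at angle q its box x = 115 - 266 cos q + 12 sin q, z = 70 + 266 sin q + 12 cos q mm
- lid (a joint): lid angle q, rad: 0 shut on the rim, 1.57 upright, about 2.0 as found, leaning back on its stop hinges. The lid is 230 x 240 x 24 mm (a frame, hollow 18 mm deep on the inside), 0.5 to 0.7 kg, nearly frictionless: let go between its stops it falls
- scraper_grip (a point): centre (half-way up, 11 mm above what it lies on) of the palette scraper's wooden handle. Handle 100 mm long, 18 mm wide, 22 mm high; the scraper is 162 mm long, 70 to 110 g, lying flat; x runs along the handle to the blade, z up as it lies. The blade points towards the robot within 0.25 rad
- scraper_edge (a point): middle of the straight front edge of the scraper's steel blade, 112 mm from the handle's centre along x, at mid-height of the handle; the blade is flat, stiff, 54 mm long, 50 mm wide and 3 mm thick
- knife_mid (a point): palette knife, to be left alone: like the scraper but with a narrow 18 mm blade on a thin neck, 170 mm long; point near its middle. It lies beside the scraper, on either side
- jar_mid (a point): closed amber jar, 68 mm across, 85 mm high, to be left alone; its middle
- bottle_mid (a point): white bottle, 68 mm across, 190 mm high, to be left alone; its middle
- tube_mid (a point): aluminium paint tube lying flat, about 125 x 40 x 20 mm, to be left alone; its middle
- tape_mid (a point): roll of tape lying flat, 100 mm across, 24 mm high, to be left alone; its middle
- brushpot_mid (a point): steel pot of brushes, 80 mm across, 100 mm high, brushes to 230 mm, to be left alone; middle of the pot
Mind the look-alikes: they are no part of the job. What is shaped like the part that bears scraper_grip but purple is not meant.

How it is judged (in metres and radians):
On the way, in this order (a step that is already met when the one before it is completed fails the run):
1. the scraper's blade edge rests on the palette near its far end (y of scraper_edge in the frame of palette_top above 0.05 m and z of scraper_edge in the frame of palette_top below 0.006 m and contact force between scraper and palette above 0.3 N).
2. drawn along, it is on the glass short of the middle (y of scraper_edge in the frame of palette_top between 0.01 and 0.03 m and z of scraper_edge in the frame of palette_top below 0.006 m and contact force between scraper and palette above 0.3 N).
3. it is on the glass at the middle (y of scraper_edge in the frame of palette_top between -0.01 and 0.01 m and z of scraper_edge in the frame of palette_top below 0.006 m and contact force between scraper and palette above 0.3 N).
4. it is on the glass beyond the middle (y of scraper_edge in the frame of palette_top between -0.03 and -0.01 m and z of scraper_edge in the frame of palette_top below 0.006 m and contact force between scraper and palette above 0.3 N).
5. it is still on the glass near the near end (y of scraper_edge in the frame of palette_top below -0.05 m and z of scraper_edge in the frame of palette_top below 0.006 m and contact force between scraper and palette above 0.3 N).
6. the scraper lies in the trough, let go (x of scraper_grip in the frame of trough between -0.035 and 0.035 m and z of scraper_grip in the frame of trough below 0.02 m and z of scraper_edge in the frame of trough below 0.03 m and contact force between scraper and the fingers below 0.1 N and linear speed of scraper below 0.02 m/s), for 0.2 s.
7. the lid is brought past upright towards the box (value of joint lid between 0.5 and 1.45 rad).
At the end, for the whole second after the job is handed in: The lid is shut (within 0.03 rad) and the scraper lies flat and still inside the tool trough (handle centre within 35 mm of the trough's centre line and less than 20 mm above its floor, blade edge less than 30 mm above it) (value of joint lid below 0.03 rad and x of scraper_grip in the frame of trough between -0.035 and 0.035 m and z of scraper_grip in the frame of trough below 0.02 m and z of scraper_edge in the frame of trough below 0.03 m and linear speed of scraper below 0.02 m/s); the robot touches nothing.
It fails at once if the lid comes down hard (faster than 2 rad/s in the last 0.4 rad before shut) (value of joint lid below 0.4 rad and velocity of joint lid below -2 rad/s).
It fails at once if the scraper is pressed on the glass palette with more than 25 N (contact force between scraper and palette above 25 N).
It fails at once if a bystander is moved more than 30 mm (distance of any of knife_mid, jar_mid, bottle_mid, tube_mid, tape_mid, brushpot_mid from where it was at the start of the episode above 0.03 m).
It also fails if it takes over 69 s, if anything falls off the work surface, if the arm or the gripper's body presses on something with over 40 N, if the wrist force passes 120 N, or if a joint passes its speed limit or range.

## Working session

There is one attempt and no reset: what is moved stays moved. The work goes in short steps, Python scripts to look and compute and a shell command to move; the robot and the scene stay as the last step left them, time stands still between calls to the robot, and variables do not carry over. Pictures are saved under pics/ and viewed, and the job is handed in when it is done.

```bash
mkdir -p pics; python3 - <<'E'
from cell import *
import cv2
print(state())
for n in ["scene","top","wrist"]:
    im=capture(n); cv2.imwrite(f"pics/{n}0.png",im[:,:,::-1])
    c=calibration(n); print(n,c["camera_matrix"],c["view"])
E
```

```text
{'clock': 0.0, 'q': array([6.52243105e+01, 1.48499156e+01, 1.18762041e+00, 7.64164658e+01,
       3.16746997e-04, 8.12574851e+01]), 'qvel': array([-0.01838719, -0.02361678,  0.05666964,  0.02768059,  0.0344578 ,
       -0.02427995]), 'joint_torque': array([ 1.88568210e-04, -5.55637479e+01,  3.44529498e+01,  1.36739103e-02,
       -2.08456404e-04, -1.04720712e-05]), 'tcp_pos': array([151.77296596, 528.32786592, 230.65951701]), 'orientation': array([-1.79922202e+02, -1.22842753e-02,  1.63966817e+02]), 'wrist_force': array([ 0.10634806,  0.34469863, -0.19015294]), 'ft_torque': array([ 0.02577067,  0.00432788, -0.02257014]), 'finger_gap': 85.62803931547711}
scene [[466.9833509    0.         288.30334407]
 [  0.         466.9833509  208.85475143]
 [  0.           0.           1.        ]] [[ 5.53861224e-01  8.32367450e-01 -2.00542479e-02 -2.71043535e+02]
 [ 4.48830742e-01 -3.18767626e-01 -8.34828225e-01 -1.53695280e+02]
 [-7.01276486e-01  4.53378019e-01 -5.50145128e-01  1.94059932e+03]
 [ 0.00000000e+00  0.00000000e+00  0.00000000e+00  1.00000000e+00]]
top [[396.35869763   0.         275.11595207]
 [  0.         396.35869763 209.72541858]
 [  0.           0.           1.        ]] [[-1.21508162e-02 -9.99922784e-01  2.60474468e-03 -1.30680173e+01]
 [-9.92206915e-01  1.17339182e-02 -1.24047383e-01  5.23206640e+02]
 [ 1.24007240e-01 -4.09172264e-03 -9.92272877e-01  1.19651506e+03]
 [ 0.00000000e+00  0.00000000e+00  0.00000000e+00  1.00000000e+00]]
wrist [[294.91882402   0.         278.29083608]
 [  0.         294.91882402 212.94709176]
 [  0.           0.           1.        ]] [[ 2.76904003e-01  9.60897388e-01 -6.18208291e-04 -5.50071976e+02]
 [ 9.11679311e-01 -2.62517343e-01  3.16109915e-01 -3.88380878e+01]
 [ 3.03586901e-01 -8.80957087e-02 -9.48722372e-01  3.79588120e+02]
 [ 0.00000000e+00  0.00000000e+00  0.00000000e+00  1.00000000e+00]]
```

View pics/scene0.png

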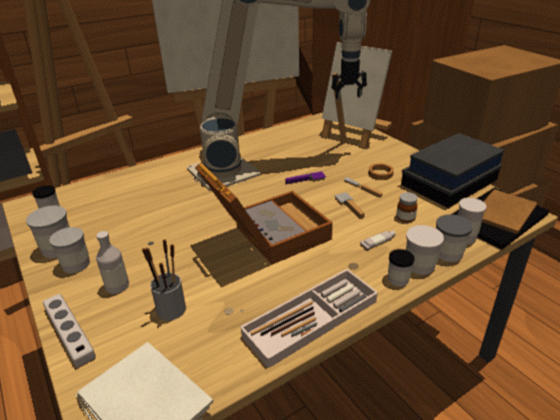

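View pics/top0.png

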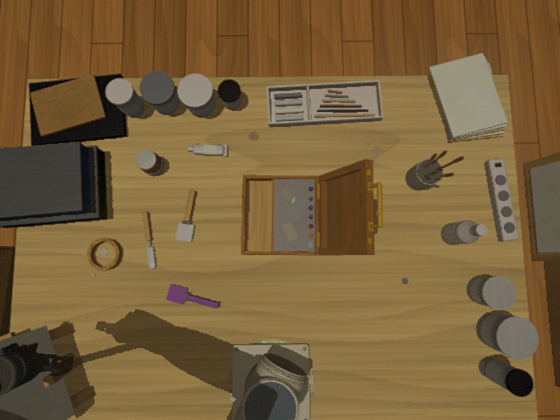

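View pics/wrist0.png

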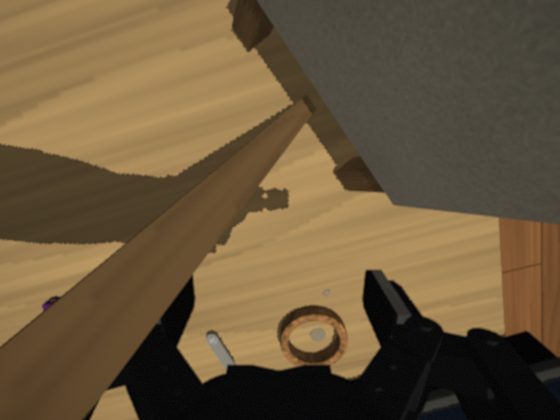

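The top picture shows three scraper-like tools:
- A wide steel blade with a wooden handle at about (188,215). This fits the scraper.
- A narrow-bladed knife at about (150,240).
- A purple look-alike at about (192,297).

The box is at about (280,215), with its lid open to the right and the brass bar at (379,205).

```bash
cat > h.py <<'E'
from cell import *
import numpy as np, cv2
from scipy.spatial.transform import Rotation as R
def ray(n,px,z,c=None):
    c=c or calibration(n); K=c["camera_matrix"];V=c["view"]
    Rm=V[:3,:3];t=V[:3,3]; o=-Rm.T@t
    p=cv2.undistortPoints(np.array([[px]],float),K,None)[0,0]
    d=Rm.T@np.array([p[0],p[1],1]); return o+d*(z-o[2])/d[2]
def proj(n,P,c=None):
    c=c or calibration(n); P=np.atleast_2d(np.array(P,float)); q=(c["view"][:3,:3]@P.T).T+c["view"][:3,3]
    q=(c["camera_matrix"]@q.T).T; return q[:,:2]/q[:,2:]
def Rt(s): return R.from_euler("xyz",s["orientation"],degrees=True).as_matrix()
E
python3 - <<'E'
from h import *
top=capture("top"); cv2.imwrite("pics/cropA.png",cv2.resize(top[170:330,110:400],None,fx=2.7,fy=2.7,interpolation=cv2.INTER_CUBIC)[:,:,::-1])
zs=dict(scraper_grip=11,scraper_edge=11,knife_mid=8,paintbox=35,palette_top=65,trough=30,hinge=70,lid_handle=307)
for t in zs:
    for cam in ["top"]:
        for d in find_in(t,cam)[:3]: print(t,cam,round(d["p"],2),np.round(d["position"],1),np.round(ray(cam,d["position"],zs[t]),1))
for t in ["scraper_grip","knife_mid"]:
  for i,d in enumerate(outline_of(t,"top")[:3]):
    m=d["mask"].astype(np.uint8); pts=cv2.findNonZero(m)
    print(t,d["p"],d["position"],m.sum(),cv2.minAreaRect(pts), )
for i,d in enumerate(outline_of("paintbox","top")[:2]):
    m=d["mask"].astype(np.uint8); print(d["p"],m.sum(),cv2.minAreaRect(cv2.findNonZero(m)))
E
```

```text
scraper_grip top 0.6 [183.9 294.2] [267.5 264.   11. ]
scraper_grip top 0.59 [187.2 225.2] [480.  257.1  11. ]
scraper_grip top 0.36 [311.  213.5] [ 512.4 -132.4   11. ]
scraper_edge top 0.73 [186.1 299.9] [250.3 256.9  11. ]
scraper_edge top 0.61 [188.5 222.6] [488.2 253.1  11. ]
scraper_edge top 0.44 [310.3 214.5] [ 509.2 -130.1   11. ]
knife_mid top 0.88 [149.4 236.7] [445.5 375.6   8. ]
paintbox top 0.67 [311.4 216.9] [ 499.1 -131.1   35. ]
palette_top top 0.7 [312.6 212.8] [ 508.3 -132.2   65. ]
palette_top top 0.27 [212.3 150.6] [704.4 171.7  65. ]
trough top 0.68 [313.6 214.4] [ 507.3 -138.6   30. ]
trough top 0.43 [460.9 233.3] [ 443.2 -592.2   30. ]
hinge top 0.93 [312.7 212.5] [ 508.6 -132.    70. ]
lid_handle top 0.62 [350.7 213.3] [ 477.9 -199.6  307. ]
scraper_grip 0.95 [187.0, 295.1] 499 ((193.61764526367188, 297.5294189453125), (51.41754913330078, 15.764815330505371), 14.03624439239502)
scraper_grip 0.59 [186.2, 220.6] 502 ((187.25, 214.75), (16.263456344604492, 50.628849029541016), 8.13010311126709)
knife_mid 0.7 [314.6, 212.9] 11242 ((311.5, 206.49996948242188), (140.99996948242188, 94.99998474121094), -0.0)
knife_mid 0.53 [147.9, 236.1] 317 ((148.93292236328125, 239.3963623046875), (57.53482437133789, 6.62589168548584), 83.6598129272461)
knife_mid 0.21 [350.6, 213.0] 5134 ((350.5, 206.5), (95.0, 63.0), 90.0)
0.6 11241 ((311.5, 207.0), (96.0, 141.0), 90.0)
```

View pics/cropA.png

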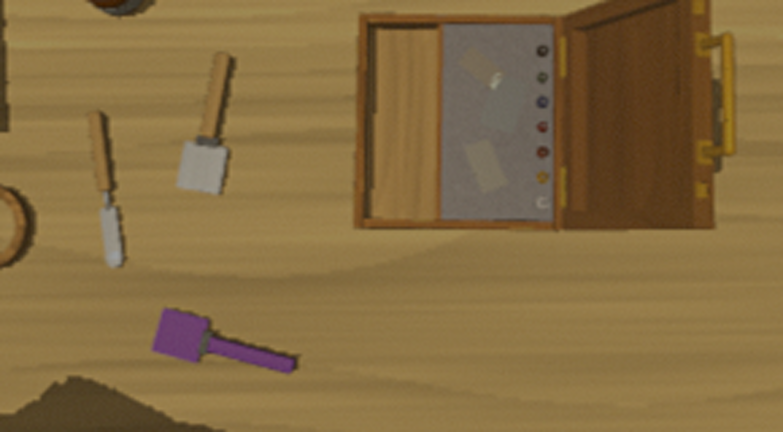

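The crop confirms it. The scraper has a wooden handle from (222,55) to (210,142) and a wide steel blade, whose front edge is at (200,192) in the crop. The purple one below it is the decoy, and the narrow one at left is the knife. Next I'll refine the geometry.

```bash
python3 - <<'E'
from h import *
f=lambda x,y:(110+(x+.5)/2.7-.5,170+(y+.5)/2.7-.5)
c=calibration("top")
for n,p,z in [("hend",(222,54),18),("hjunc",(209,142),22),("edge",(200,193),12),("TL",(360,15),70),("BL",(356,228),70),("BR",(556,229),70),("TR",(560,17),70),("bar top",(728,35),307),("bar bot",(728,153),307)]:
    print(n,np.round(f(*p),1),np.round(ray("top",f(*p),z,c),1))
# bigger crop of box + scraper from scene
im=capture("scene"); cv2.imwrite("pics/sc1.png",cv2.resize(im[150:270,185:385],None,fx=4,fy=4,interpolation=cv2.INTER_CUBIC)[:,:,::-1])
cv2.imwrite("pics/tp1.png",cv2.resize(capture("top")[160:265,235:390],None,fx=5,fy=5,interpolation=cv2.INTER_CUBIC)[:,:,::-1])
E
```

```text
hend [191.9 189.7] [591.7 242.4  18. ]
hjunc [187.1 222.3] [488.2 255.2  22. ]
edge [183.8 241.2] [430.1 266.8  12. ]
TL [243.  175.2] [625.1  77.   70. ]
BL [241.5 254.1] [386.9  81.9  70. ]
BR [315.6 254.5] [ 383.1 -137.6   70. ]
TR [317.1 176. ] [ 620.2 -148.    70. ]
bar top [379.3 182.6] [ 551.9 -271.7  307. ]
bar bot [379.3 226.4] [ 445.7 -267.   307. ]
```

View pics/sc1.png

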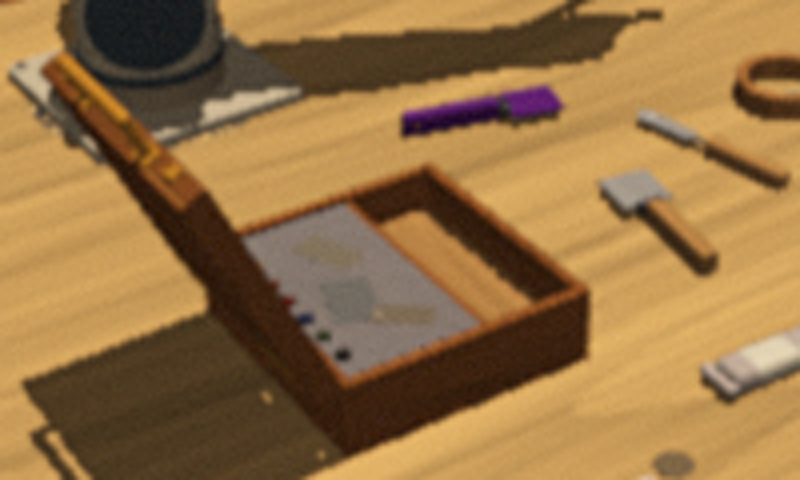

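View pics/tp1.png

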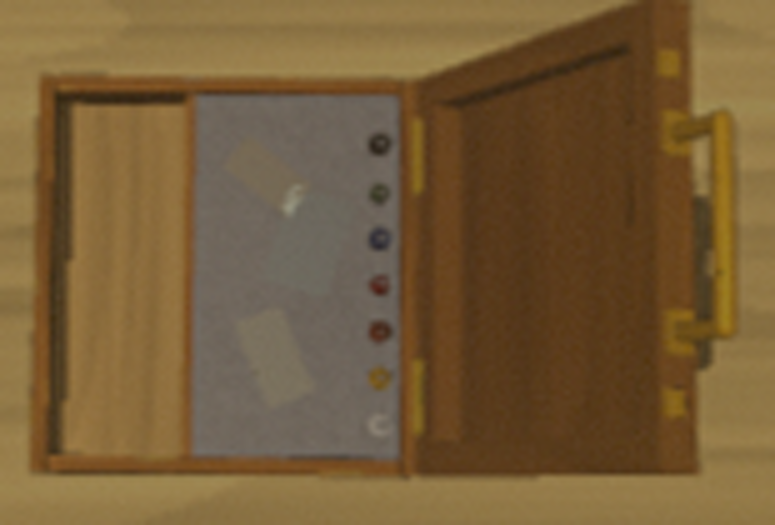

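The box's rim corners in the top crop are at (41,77), (32,470), (407,473) and (413,80). In the scene crop they are at (428,166), (588,290) and (347,383). I'll fit the poses to these.

```bash
python3 - <<'E'
from h import *
from scipy.optimize import least_squares
ct=calibration("top");cs=calibration("scene")
f=lambda p,o,k:np.array([o[0]+(p[0]+.5)/k-.5,o[1]+(p[1]+.5)/k-.5])
T=lambda p:f(p,(235,160),5); S=lambda p:f(p,(185,150),4)
def W(b,P): # box frame
    a=b[2]; ex=np.array([np.cos(a),np.sin(a),0]); ey=np.array([-np.sin(a),np.cos(a),0])
    return np.array([b[0],b[1],0])+P[0]*ex+P[1]*ey+np.array([0,0,P[2]])
obs=[("top",T((41,77)),(-115,120,70)),("top",T((32,470)),(-115,-120,70)),("top",T((407,473)),(115,-120,70)),("top",T((413,80)),(115,120,70)),
("top",T((191,95)),(-22,110,65)),("top",T((191,457)),(-22,-110,65)),
("scene",S((428,166)),(-115,-120,70)),("scene",S((588,290)),(-115,120,70)),("scene",S((347,383)),(115,120,70))]
def res(b): return np.concatenate([(proj(n,W(b,P),ct if n=="top" else cs)[0]-p) for n,p,P in obs])
r=least_squares(res,[500,-33,-1.57],loss="soft_l1"); print(np.round(r.x,4),np.round(r.fun.reshape(-1,2),1))
b=r.x
bars=[(T((728,114)),50),(T((728,334)),-50)]
def resb(v):
    q=v[0]; return np.concatenate([proj("top",W(b,(115-266*np.cos(q)+12*np.sin(q),y,70+266*np.sin(q)+12*np.cos(q))),ct)[0]-p for p,y in bars])
rb=least_squares(resb,[2.0]); print("q",rb.x,rb.fun)
q=rb.x[0];print("bar",W(b,(115-266*np.cos(q)+12*np.sin(q),0,70+266*np.sin(q)+12*np.cos(q))))
print("palette",W(b,(43,0,65)),"trough",W(b,(-65,0,30)),"hinge",W(b,(115,0,70)))
# scraper
o2=(110,170);A=lambda p:f(p,o2,2.7)
# scraper pose fit: gx,gy,yaw
obs2=[("top",A((222,54)),(-50,0,18-0)),("top",A((209,142)),(50,0,20)),("top",A((228,176+17)) if 0 else A((200,193)),(112,0,12)),
("scene",S((706,268)),(-50,0,15)),("scene",S((619,187)),(112,0,12))]
def res2(b): return np.concatenate([(proj(n,W(b,P),ct if n=="top" else cs)[0]-p) for n,p,P in obs2])
r=least_squares(res2,[540,250,3.0],loss="soft_l1"); print("scraper",np.round(r.x,4),np.round(r.fun.reshape(-1,2),1))
E
```

```text
[504.531  -32.7415  -1.5889] [[-0.8 -0.2]
 [-0.3  0.6]
 [ 2.3  0.5]
 [ 0.5 -0.4]
 [-0.2 -0.1]
 [-0.7  0.1]
 [ 0.  -0.6]
 [ 0.7  0.3]
 [-0.6  1.9]]
q [2.01108852] [-0.56851873  1.05898095  0.54766073 -1.89798323]
bar [ 500.20037194 -271.92804414  305.51638044]
palette [503.75256703 -75.73445849  65.        ] trough [505.70764728  32.24784404  30.        ] hinge [ 502.44918019 -147.72266019   70.        ]
scraper [541.2649 248.1782   2.9753] [[ 0.8  0.3]
 [-0.3 -1.1]
 [ 0.  -0.2]
 [ 0.5 -1.3]
 [-0.6 -2.3]]
```

```bash
cat >> h.py <<'E'
def down(yaw): return R.from_euler("xyz",[180,0,yaw],degrees=True).as_matrix()
def rel(pos,Rm,s=None):
    s=s or state(); R0=Rt(s); t=R0.T@(np.array(pos)-s["tcp_pos"])/1000
    rv=R.from_matrix(R0.T@Rm).as_rotvec()
    print("shift m",np.round(t,4),"rot rad",np.round(rv,4),"deg",np.round(np.degrees(np.linalg.norm(rv)),1),"mm",np.round(1000*np.linalg.norm(t),1))
BOX=[504.53,-32.74,-1.5889]
def box(P,b=BOX):
    a=b[2]; ex=np.array([np.cos(a),np.sin(a),0]); ey=np.array([-np.sin(a),np.cos(a),0])
    return np.array([b[0],b[1],0])+P[0]*ex+P[1]*ey+np.array([0,0,P[2]])
E
python3 -c "
from h import *
rel([533,249.5,140],down(170.5))"
```

```text
shift m [-0.4434 -0.163   0.0913] rot rad [ 1.00e-04  0.00e+00 -1.14e-01] deg 6.5 mm 481.1
```

```bash
python3 -m creep '-0.02 -0.008 0.002 0 0 -0.01;-0.055 -0.02 0.01 0 0 -0.02;-0.09 -0.033 0.018 0 0 -0.03;-0.125 -0.046 0.025 0 0 -0.04;-0.16 -0.059 0.032 0 0 -0.05;-0.195 -0.072 0.04 0 0 -0.06;-0.23 -0.085 0.047 0 0 -0.07;-0.265 -0.098 0.054 0 0 -0.08'; python3 -c "
from h import *
rel([533,249.5,140],down(170.5))"
```

```text
clock: 1.52
tcp_pos: [380.7, 359.9, 177.1]
orientation: [180.0, 0.0, 168.6]
wrist_force: [0.9, 1.6, 0.8]
finger_gap: 85.2
shift m [-0.1711 -0.0781  0.0371] rot rad [ 0.0003  0.0003 -0.0334] deg 1.9 mm 191.7
```

```bash
python3 -m creep '-0.035 -0.016 0.008 0 0 -0.01;-0.07 -0.032 0.016 0 0 -0.02;-0.105 -0.048 0.023 0 0 -0.033;-0.14 -0.064 0.03 0 0 -0.033;-0.171 -0.078 0.037 0 0 -0.033;-0.171 -0.078 0.037 0 0 -0.033' 55; python3 - <<'E'
from h import *
s=state();c=calibration("wrist");im=capture("wrist");cv2.imwrite("pics/w1.png",im[:,:,::-1])
print(s["tcp_pos"],s["orientation"],s["finger_gap"])
print(proj("wrist",[box([0,0,0],[541.26,248.18,2.9753])+[0,0,22]],c),proj("wrist",[box([112,0,12],[541.26,248.18,2.9753])],c))
np.save("cw.npy",np.vstack([c["view"],np.pad(c["camera_matrix"],((0,0),(0,1)))]))
E
```

```text
clock: 2.02
tcp_pos: [537.0, 245.9, 138.2]
orientation: [-179.9, 0.0, 170.2]
wrist_force: [-1.2, 0.0, 0.1]
finger_gap: 47.0
[537.04028266 245.88820048 138.20646741] [-1.79939100e+02  1.92793478e-02  1.70216808e+02] 46.99885428959758
[[280.99991476 213.50185792]] [[280.59004143  82.1697067 ]]
```

View pics/w1.png

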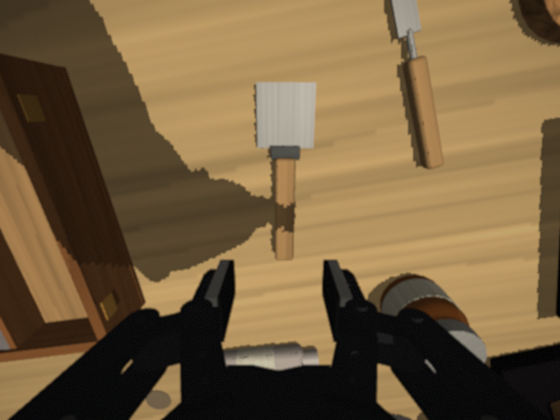

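The scraper is centred under the gripper, with its blade edge at (286.5,83) and its handle running from (285,260) up to (286,158). The box front is at left, and the jar and tube are at lower right.

```bash
python3 - <<'E'
from h import *
a=np.load("cw.npy"); c=dict(view=a[:4],camera_matrix=a[4:,:3])
e=ray("wrist",(286.5,83),12,c); h1=ray("wrist",(284.5,260),18,c); j=ray("wrist",(286,158),22,c)
print(e,h1,j); d=e-h1; u=d/np.linalg.norm(d[:2]); print(np.linalg.norm(d[:2]),np.degrees(np.arctan2(d[1],d[0])))
print("center from edge",e-112*u,"from end",h1+50*u)
E
```

```text
[432.27222791 271.46473139  12.        ] [590.9056709  243.26586904  18.        ] [491.99866841 260.95953624  22.        ]
161.12028139020825 169.92032584645662
center from edge [542.54354485 251.8627759   16.17079709] from end [541.67740441 252.01674202  16.13803702]
```

```bash
python3 -c "
from h import *
rel([532,253.5,4],down(169.9))"
```

```text
shift m [0.0038 0.0056 0.1348] rot rad [-0.0006 -0.0009  0.0061] deg 0.4 mm 134.9
```

```bash
python3 -m creep '0.003 0.005 0.03 0 0 0.006;0.004 0.0056 0.065 0 0 0.006;0.004 0.0056 0.095 0 0 0.006;0.004 0.0056 0.115 0 0 0.006;0.004 0.0056 0.127 0 0 0.006;0.004 0.0056 0.131 0 0 0.006;0.004 0.0056 0.131 0 0 0.006' 55 && python3 -m creep '0 0 0 0 0 0;0 0 0 0 0 0;0 0 0 0 0 0;0 0 0 0 0 0;0 0 0 0 0 0' 0 110;  python3 - <<'E'
from h import *
im=capture("wrist");cv2.imwrite("pics/w2.png",im[:,:,::-1])
E
```

```text
clock: 2.65
tcp_pos: [530.8, 254.0, 7.2]
orientation: [-179.9, -0.1, 170.0]
wrist_force: [-0.4, 0.5, 0.4]
finger_gap: 47.1
clock: 3.07
tcp_pos: [531.4, 254.4, 8.9]
orientation: [180.0, -0.0, 170.0]
wrist_force: [-2.3, 1.3, 6.3]
finger_gap: 15.0
```

View pics/w2.png

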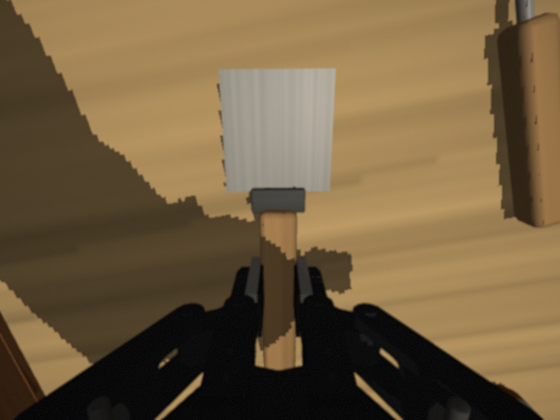

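```bash
python3 -m creep '0 0 0.003 0 0 0;0 0 0.003 0 0 0;0 0 0.003 0 0 0'; python3 -c "
from h import *
s=state();print(s['wrist_force'],s['tcp_pos'],s['finger_gap'])"
```

```text
clock: 3.37
tcp_pos: [531.5, 254.5, 8.9]
orientation: [179.9, 0.1, 170.0]
wrist_force: [-8.4, -3.9, 21.8]
finger_gap: 14.9
[-8.39884379 -3.90654181 21.82401219] [531.50218797 254.47340994   8.85369905] 14.86759233464897
```

```bash
python3 -m creep '0 0 0 0 0 0;0 0 0 0 0 0;0 0 0.002 0 0 0;0 0 0.005 0 0 0;0 0 0.006 0 0 0;0 0 0.006 0 0 0' 40 && python3 -m creep '0 0 0 0 0 0;0 0 0 0 0 0;0 0 0 0 0 0;0 0 0 0 0 0' 0 110;  python3 - <<'E'
from h import *
s=state();print(s["tcp_pos"],s["orientation"],s["finger_gap"],s["wrist_force"])
E
```

```text
clock: 3.87
tcp_pos: [531.2, 254.4, 2.1]
orientation: [180.0, 0.0, 170.0]
wrist_force: [-0.3, -0.5, -0.4]
finger_gap: 34.0
clock: 4.2
tcp_pos: [531.2, 254.4, 2.1]
orientation: [180.0, 0.0, 170.0]
wrist_force: [0.2, 0.5, -0.1]
finger_gap: 16.0
[531.24644879 254.38112094   2.11109059] [1.79965478e+02 4.76646790e-02 1.69972458e+02] 16.03416908378064 [ 0.2358397   0.47514664 -0.10841996]
```

```bash
python3 -m creep '0 0 -0.02 0 0 0;0 0 -0.05 0 0 0;0 0 -0.085 0 0 0;0 0 -0.12 0 0 0;0 0 -0.14 0 0 0;0 0 -0.14 0 0 0'; python3 - <<'E'
from h import *
s=state();c=calibration("wrist");im=capture("wrist");cv2.imwrite("pics/w3.png",im[:,:,::-1])
e=s["tcp_pos"]+Rt(s)@np.array([100.4,0,-9]); print(e,proj("wrist",[e,s["tcp_pos"]+Rt(s)@np.array([100.4,25,-10.5]),s["tcp_pos"]+Rt(s)@np.array([100.4,-25,-10.5])],c))
np.save("cw3.npy",np.vstack([c["view"],np.pad(c["camera_matrix"],((0,0),(0,1)))]))
E
```

```text
clock: 4.7
tcp_pos: [533.0, 255.0, 147.0]
orientation: [179.8, 0.4, 170.0]
wrist_force: [0.3, 0.0, -0.6]
finger_gap: 15.7
[434.05905764 272.40841949 155.21634845] [[276.75393112  68.6147208 ]
 [339.00079141  68.01323098]
 [214.46861249  68.11050484]]
```

View pics/w3.png

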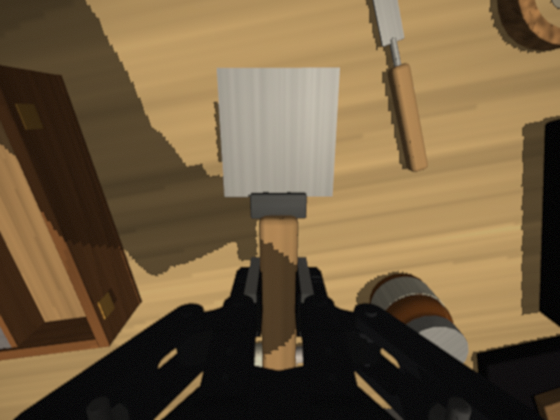

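The scraper is held straight, with its blade edge at (217–340, 68). That matches the prediction: edge at tool [100.4, 0.5, -9] mm. Next I'll work out the pose above the far end of the palette.

```bash
cat >> h.py <<'E'
EDGE=np.array([100.4,0.5,-9])
def scrapeR(t=25): return down(178.96)@R.from_rotvec([0,-np.radians(t),0]).as_matrix()
def tcp_for_edge(P,Rm): return box(P)-Rm@EDGE
def edge_now(s=None):
    s=s or state(); e=s["tcp_pos"]+Rt(s)@EDGE
    d=e-[BOX[0],BOX[1],0];a=BOX[2]; return np.round([d[0]*np.cos(a)+d[1]*np.sin(a)-43,-d[0]*np.sin(a)+d[1]*np.cos(a),d[2]-65],1)
E
python3 - <<'E'
from h import *
Rm=scrapeR(); p=tcp_for_edge([30,78,110],Rm); print(p,Rm[:,2]); rel(p,Rm)
E
```

```text
[676.74631267 -66.36761465 144.2741034 ] [ 0.42254864 -0.0076707  -0.90630779]
shift m [-1.983e-01 -2.910e-01  2.000e-04] rot rad [-0.032  -0.4305 -0.1548] deg 26.3 mm 352.1
```

```bash
python3 -m creep '-0.01 -0.02 -0.005 0 -0.03 -0.01;-0.03 -0.05 -0.01 -0.004 -0.08 -0.03;-0.052 -0.082 -0.012 -0.008 -0.14 -0.05;-0.076 -0.115 -0.014 -0.012 -0.2 -0.07;-0.1 -0.148 -0.014 -0.016 -0.26 -0.09;-0.124 -0.181 -0.012 -0.02 -0.32 -0.11;-0.148 -0.214 -0.01 -0.025 -0.37 -0.13;-0.17 -0.246 -0.006 -0.03 -0.42 -0.15'; python3 - <<'E'
from h import *
Rm=scrapeR(); p=tcp_for_edge([30,78,85],Rm); print(edge_now()); rel(p,Rm)
E
```

```text
clock: 5.42
tcp_pos: [656.7, -19.0, 149.4]
orientation: [-179.9, 24.5, 178.8]
wrist_force: [0.6, 0.3, -0.7]
finger_gap: 15.6
[-60.3  56.8  51. ]
shift m [-0.0067 -0.0469  0.0362] rot rad [-0.0025 -0.0091 -0.0032] deg 0.6 mm 59.6
```

```bash
python3 -m creep '-0.003 -0.025 0.01 0 -0.005 0;-0.0067 -0.04 0.02 0 -0.009 -0.003;-0.0067 -0.047 0.03 -0.002 -0.009 -0.003;-0.0067 -0.047 0.036 -0.002 -0.009 -0.003;-0.0067 -0.047 0.036 -0.002 -0.009 -0.003'; python3 - <<'E'
from h import *
print(edge_now(),state()["wrist_force"])
Rm=scrapeR(); p=tcp_for_edge([30,80,66],Rm);  rel(p,Rm)
im=capture("scene"); cv2.imwrite("pics/sc2.png",cv2.resize(im[100:270,185:385],None,fx=4,fy=3.5,interpolation=cv2.INTER_CUBIC)[:,:,::-1])
cv2.imwrite("pics/tp2.png",cv2.resize(capture("top")[110:265,235:390],None,fx=3.8,fy=3.8,interpolation=cv2.INTER_CUBIC)[:,:,::-1])
im=capture("wrist");cv2.imwrite("pics/w4.png",im[:,:,::-1])
E
```

```text
clock: 5.83
tcp_pos: [675.7, -65.9, 116.6]
orientation: [179.9, 24.8, 178.9]
wrist_force: [-0.3, -0.3, -1.4]
finger_gap: 15.3
[-13.5  76.8  17.7] [-0.27316876 -0.28604647 -1.43572187]
shift m [ 0.0041 -0.0004  0.0161] rot rad [ 0.0005 -0.0042 -0.0011] deg 0.2 mm 16.6
```

View pics/sc2.png

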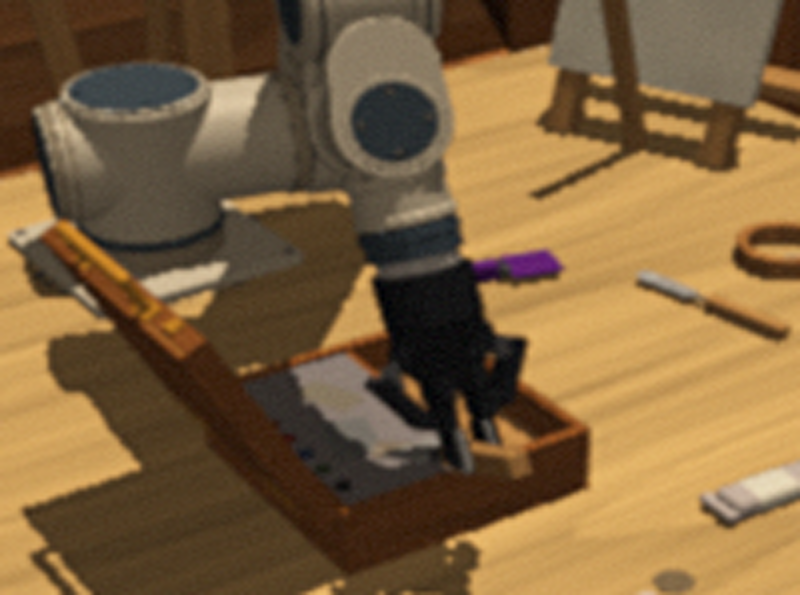

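View pics/w4.png

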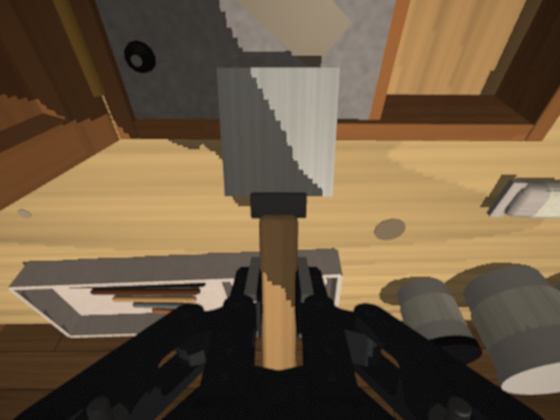

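The edge is over the glass at y≈+77, just inside the far wall. It's about 18 mm up, so I'll lower it.

```bash
python3 -m creep '0.002 0 0.004 0 0 0;0.004 0 0.008 0 0 0;0.006 0 0.012 0 0 0;0.0066 0 0.0135 0 0 0;0.0066 0 0.0135 0 0 0;0.0066 0 0.0135 0 0 0'; python3 - <<'E'
from h import *
print(edge_now(),state()["wrist_force"])
E
```

```text
clock: 6.48
tcp_pos: [676.2, -65.0, 104.2]
orientation: [-180.0, 25.0, 179.0]
wrist_force: [-0.0, 0.0, -0.5]
finger_gap: 15.6
[-14.3  77.4   5. ] [-0.01309453  0.04900006 -0.52369511]
```

```bash
python3 -m creep '0.0006 0 0.0012 0 0 0;0.0012 0 0.0025 0 0 0;0.0015 0 0.0032 0 0 0;0.0015 0 0.0032 0 0 0'; python3 - <<'E'
from h import *
print(edge_now(),state()["wrist_force"])
E
```

```text
clock: 6.82
tcp_pos: [676.1, -65.1, 100.5]
orientation: [180.0, 24.9, 179.0]
wrist_force: [0.0, -0.4, -1.4]
finger_gap: 15.7
[-14.2  77.3   1.3] [ 0.03230882 -0.42781932 -1.37209545]
```

```bash
python3 -m creep '0.0004 0 0.0008 0 0 0;0.0006 0 0.0013 0 0 0;0.0006 0 0.0013 0 0 0'; python3 - <<'E'
from h import *
print(edge_now(),state()["wrist_force"])
E
```

```text
clock: 7.07
tcp_pos: [676.4, -65.1, 99.5]
orientation: [-180.0, 25.0, 179.0]
wrist_force: [0.5, 0.3, 2.8]
finger_gap: 15.3
[-14.1  77.7   0.2] [0.46451791 0.30586794 2.76802252]
```

```bash
python3 -m creep '0.0015 0 0.0003 0 0 0;0.0039 0 -0.0007 0 0 0;0.0066 0 -0.0019 0 0 0;0.0093 0 -0.0032 0 0 0;0.0120 0 -0.0045 0 0 0;0.0148 0 -0.0058 0 0 0;0.0175 0 -0.007 0 0 0;0.0202 0 -0.0083 0 0 0'; python3 - <<'E'
from h import *
print(edge_now(),state()["wrist_force"])
E
```

```text
clock: 7.73
tcp_pos: [655.4, -65.0, 99.6]
orientation: [-180.0, 25.1, 179.0]
wrist_force: [3.0, 1.1, 5.0]
finger_gap: 16.0
[-13.9  56.7   0.1] [2.97731846 1.05028408 4.96801914]
```

```bash
python3 -m creep '0.0029 0 -0.0008 0 0 0;0.0056 0 -0.0021 0 0 0;0.0083 0 -0.0034 0 0 0;0.0110 0 -0.0046 0 0 0;0.0138 0 -0.0059 0 0 0;0.0165 0 -0.0072 0 0 0;0.0192 0 -0.0084 0 0 0;0.0219 0 -0.0097 0 0 0'; python3 - <<'E'
from h import *
print(edge_now(),state()["wrist_force"])
E
```

```text
clock: 8.4
tcp_pos: [631.7, -64.7, 99.7]
orientation: [-179.9, 25.2, 179.1]
wrist_force: [4.3, -0.7, 5.6]
finger_gap: 15.6
[-13.7  33.1   0. ] [ 4.30506835 -0.70429622  5.58286988]
```

```bash
python3 -m creep '0.0029 0 -0.0008 0 0 0;0.0056 0 -0.0021 0 0 0;0.0083 0 -0.0034 0 0 0;0.0110 0 -0.0046 0 0 0;0.0138 0 -0.0059 0 0 0;0.0165 0 -0.0072 0 0 0;0.0192 0 -0.0084 0 0 0;0.0219 0 -0.0097 0 0 0'; python3 - <<'E'
from h import *
print(edge_now(),state()["wrist_force"])
E
```

```text
clock: 9.07
tcp_pos: [608.2, -64.5, 99.8]
orientation: [-179.9, 25.3, 179.1]
wrist_force: [3.2, -0.4, 6.2]
finger_gap: 15.5
[-13.5   9.6  -0. ] [ 3.24478146 -0.4089519   6.24297238]
```

```bash
python3 -m creep '0.0029 0 -0.0008 0 0 0;0.0056 0 -0.0021 0 0 0;0.0083 0 -0.0034 0 0 0;0.0110 0 -0.0046 0 0 0;0.0138 0 -0.0059 0 0 0;0.0165 0 -0.0072 0 0 0;0.0192 0 -0.0084 0 0 0;0.0219 0 -0.0097 0 0 0'; python3 - <<'E'
from h import *
print(edge_now(),state()["wrist_force"])
E
```

```text
clock: 9.73
tcp_pos: [584.7, -64.2, 99.9]
orientation: [-179.9, 25.4, 179.1]
wrist_force: [3.7, 0.4, 6.3]
finger_gap: 15.7
[-13.3 -13.8  -0.1] [3.71168213 0.42503689 6.32938606]
```

```bash
python3 -m creep '0.0029 0 -0.0008 0 0 0;0.0056 0 -0.0021 0 0 0;0.0083 0 -0.0034 0 0 0;0.0110 0 -0.0046 0 0 0;0.0138 0 -0.0059 0 0 0;0.0165 0 -0.0072 0 0 0;0.0192 0 -0.0084 0 0 0;0.0219 0 -0.0097 0 0 0'; python3 - <<'E'
from h import *
print(edge_now(),state()["wrist_force"])
E
```

```text
clock: 10.4
tcp_pos: [561.3, -64.0, 100.1]
orientation: [-179.9, 25.5, 179.1]
wrist_force: [3.4, -0.5, 5.8]
finger_gap: 15.9
[-13.  -37.2  -0.1] [ 3.38172091 -0.45331891  5.78798735]
```

```bash
python3 -m creep '0.0029 0 -0.0008 0 0 0;0.0056 0 -0.0021 0 0 0;0.0083 0 -0.0034 0 0 0;0.0110 0 -0.0046 0 0 0;0.0138 0 -0.0059 0 0 0;0.0165 0 -0.0072 0 0 0;0.0192 0 -0.0084 0 0 0;0.0219 0 -0.0097 0 0 0'; python3 - <<'E'
from h import *
print(edge_now(),state()["wrist_force"])
E
```

```text
clock: 11.07
tcp_pos: [537.9, -63.9, 100.2]
orientation: [-179.8, 25.7, 179.1]
wrist_force: [3.8, -0.0, 7.4]
finger_gap: 15.8
[-12.8 -60.4  -0.1] [ 3.75456864 -0.02127021  7.43153397]
```

```bash
python3 -m creep '0.0029 0 -0.0008 0 0 0;0.0056 0 -0.0021 0 0 0;0.0083 0 -0.0034 0 0 0;0.0110 0 -0.0046 0 0 0;0.0138 0 -0.0059 0 0 0;0.0138 0 -0.0059 0 0 0'; python3 - <<'E'
from h import *
print(edge_now(),state()["wrist_force"])
E
python3 -m creep '-0.004 0 -0.009 0 0 0;-0.01 0 -0.022 0 0 0;-0.018 0 -0.04 0 0 0;-0.025 0 -0.054 0 0 0;-0.025 0 -0.054 0 0 0'
python3 - <<'E'
from h import *
s=state();c=calibration("wrist");im=capture("wrist");cv2.imwrite("pics/w5.png",im[:,:,::-1])
Rm=down(178.96); p=box([-65,0,150])-Rm@np.array([-12+25,0.5,-9]);p[2]=110;print(p); rel(p,Rm,s)
E
```

```text
clock: 11.57
tcp_pos: [523.0, -63.8, 100.2]
orientation: [-179.8, 25.7, 179.1]
wrist_force: [1.5, 0.1, 6.3]
finger_gap: 15.5
[-12.6 -75.3  -0.3] [1.51677507 0.05619022 6.30648601]
clock: 11.98
tcp_pos: [522.4, -63.7, 161.9]
orientation: [-179.7, 25.9, 179.2]
wrist_force: [0.8, 0.6, -0.3]
finger_gap: 15.5
[518.69545774  31.51347545 110.        ]
shift m [0.0272 0.0954 0.044 ] rot rad [-0.0038  0.4516  0.0024] deg 25.9 mm 108.5
```

View pics/w5.png

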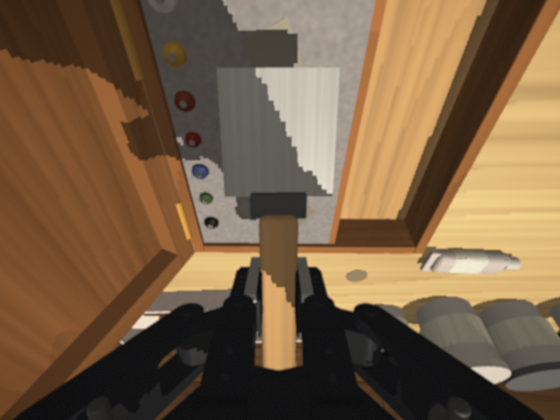

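The wrist picture shows the scraper unshifted in the grip, with its edge still at row 67. The trough is to the right. I'll level out above it.

```bash
python3 -m creep '0.002 0.01 0.002 0 0.06 0;0.005 0.03 0.006 0 0.14 0;0.01 0.05 0.012 0 0.22 0;0.015 0.07 0.02 0 0.3 0;0.02 0.085 0.028 -0.002 0.37 0;0.024 0.094 0.034 -0.003 0.43 0.002;0.024 0.095 0.04 -0.003 0.45 0.002;0.024 0.095 0.04 -0.003 0.45 0.002'
python3 - <<'E'
from h import *
s=state()
Rm=down(178.96); p=box([-65,19,0]);p[2]=50;print(p); rel(p,Rm,s)
c=calibration("wrist");im=capture("wrist");cv2.imwrite("pics/w6.png",im[:,:,::-1])
cv2.imwrite("pics/tp3.png",cv2.resize(capture("top")[110:265,205:390],None,fx=3.8,fy=3.8,interpolation=cv2.INTER_CUBIC)[:,:,::-1])
E
```

```text
clock: 12.7
tcp_pos: [519.0, 31.6, 110.6]
orientation: [-180.0, -0.3, 179.0]
wrist_force: [-0.6, -0.1, -0.3]
finger_gap: 15.6
[524.70356101  31.90539764  50.        ]
shift m [-0.0059  0.0004  0.0605] rot rad [-0.0001 -0.0045  0.0012] deg 0.3 mm 60.8
```

View pics/w6.png

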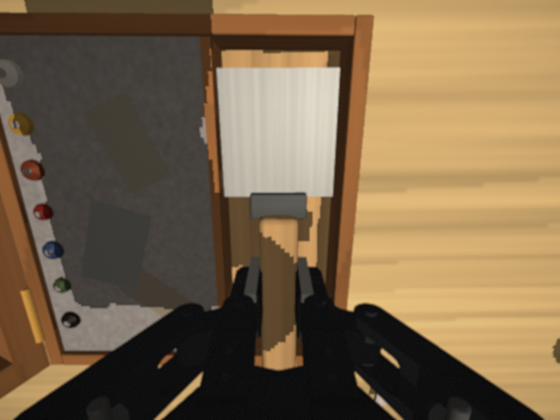

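View pics/tp3.png

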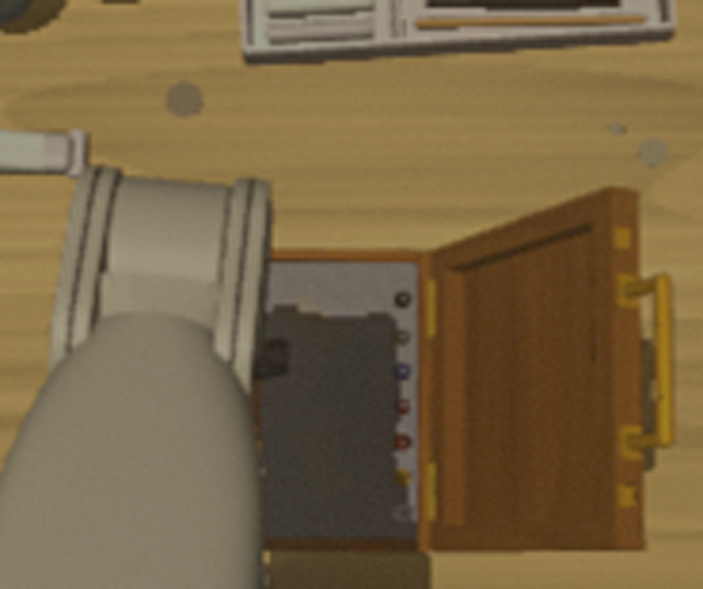

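The trough walls at the rim are at columns 218 and 352, so the centre is 285. The blade is centred at 278, so I'll shift 3 mm in tool +y while lowering.

```bash
python3 -m creep '-0.003 0.002 0.01 0 -0.004 0;-0.006 0.003 0.025 0 -0.004 0;-0.006 0.003 0.04 0 -0.004 0;-0.006 0.003 0.052 0 -0.004 0;-0.006 0.003 0.06 0 -0.004 0;-0.006 0.003 0.062 0 -0.004 0;-0.006 0.003 0.062 0 -0.004 0'
python3 - <<'E'
from h import *
s=state();print(s["wrist_force"],s["tcp_pos"])
E
```

```text
clock: 13.38
tcp_pos: [524.2, 33.3, 50.5]
orientation: [-180.0, 0.2, 178.9]
wrist_force: [-0.1, 0.1, -1.9]
finger_gap: 15.7
[-0.06618078  0.14344017 -1.87328719] [524.22906624  33.34865744  50.45950662]
```

```bash
python3 -m creep '0 0 0.004 0 0 0;0 0 0.008 0 0 0;0 0 0.012 0 0 0;0 0 0.014 0 0 0;0 0 0.014 0 0 0'
python3 - <<'E'
from h import *
s=state();print(s["wrist_force"],s["tcp_pos"])
E
```

```text
clock: 13.8
tcp_pos: [524.1, 33.4, 36.0]
orientation: [-180.0, 0.2, 178.9]
wrist_force: [-0.4, -0.5, -0.6]
finger_gap: 15.3
[-0.35086913 -0.50274872 -0.62438417] [524.08168381  33.35057311  36.0237855 ]
```

```bash
python3 -m creep '0 0 0.001 0 0 0;0 0 0.002 0 0 0;0 0 0.003 0 0 0;0 0 0.0035 0 0 0;0 0 0.0035 0 0 0'
python3 - <<'E'
from h import *
s=state();print(s["wrist_force"],s["tcp_pos"])
E
```

```text
clock: 14.22
tcp_pos: [524.0, 33.4, 32.4]
orientation: [-180.0, 0.2, 178.9]
wrist_force: [0.3, -0.4, -0.5]
finger_gap: 15.8
[ 0.31344123 -0.40569807 -0.45047218] [524.04097874  33.40557081  32.41148937]
```

```bash
python3 -m creep '0 0 0.001 0 0 0;0 0 0.0015 0 0 0;0 0 0.0015 0 0 0'
python3 - <<'E'
from h import *
s=state();print(s["wrist_force"],s["tcp_pos"])
E
```

```text
clock: 14.47
tcp_pos: [524.2, 33.4, 32.0]
orientation: [-180.0, 0.2, 178.9]
wrist_force: [-4.6, 0.0, 11.9]
finger_gap: 16.0
[-4.64963376e+00  3.54072071e-03  1.18976374e+01] [524.17940114  33.36752714  32.00739934]
```

It has landed. I'll release with a small opening, pause, then lift.

```bash
python3 -m creep '0 0 -0.0005 0 0 0;0 0 -0.0005 0 0 0;0 0 -0.0005 0 0 0;0 0 -0.0005 0 0 0;0 0 -0.0005 0 0 0' 34 30 && python3 -m creep '0 0 -0.005 0 0 0;0 0 -0.02 0 0 0;0 0 -0.05 0 0 0;0 0 -0.085 0 0 0;0 0 -0.12 0 0 0;0 0 -0.15 0 0 0;0 0 -0.15 0 0 0'
python3 - <<'E'
from h import *
s=state();c=calibration("wrist");im=capture("wrist");cv2.imwrite("pics/w7.png",im[:,:,::-1])
q=2.011;print("bar",box([115-266*np.cos(q)+12*np.sin(q),0,70+266*np.sin(q)+12*np.cos(q)]))
E
```

```text
clock: 14.88
tcp_pos: [524.1, 33.4, 32.4]
orientation: [-180.0, 0.2, 178.9]
wrist_force: [0.3, -0.3, -1.3]
finger_gap: 29.1
clock: 15.47
tcp_pos: [525.9, 33.3, 188.6]
orientation: [-179.9, 0.7, 178.9]
wrist_force: [0.1, 0.1, -0.7]
finger_gap: 29.5
bar [ 500.19974937 -271.90569307  305.52737651]
```

View pics/w7.png

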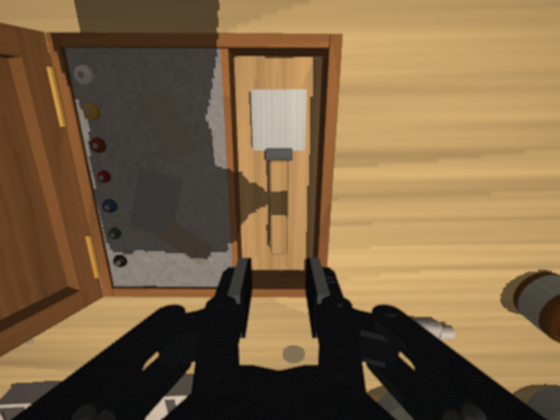

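The scraper lies flat and centred in the trough, with its blade at (278,120) and its handle down to (278,255). Next is the lid bar.

```bash
python3 -c "
from h import *
rel([500,-270,370],down(178.96))"
```

```text
shift m [ 0.0177 -0.3039 -0.1842] rot rad [-0.001   0.0095 -0.0004] deg 0.5 mm 355.8
```

```bash
python3 -m creep '0 -0.005 -0.02 0 -0.01 0;0.002 -0.015 -0.055 0 -0.01 0;0.004 -0.035 -0.09 0 -0.01 0;0.006 -0.06 -0.12 0 -0.01 0;0.008 -0.09 -0.145 0 -0.01 0;0.01 -0.122 -0.165 0 -0.01 0;0.012 -0.158 -0.18 0 -0.01 0;0.014 -0.195 -0.184 0 -0.01 0' 50; python3 -c "
from h import *
rel([500,-270,370],down(178.96))"
```

```text
clock: 16.18
tcp_pos: [505.6, -162.5, 371.4]
orientation: [-179.9, 1.2, 179.0]
wrist_force: [1.3, -0.5, 0.0]
finger_gap: 42.8
shift m [ 0.0037 -0.1076  0.0015] rot rad [-0.0018  0.0216  0.0005] deg 1.2 mm 107.6
```

```bash
python3 -m creep '0.002 -0.037 0 0 0.01 0;0.0037 -0.07 0 0 0.0216 0;0.0037 -0.098 0 0 0.0216 0;0.0037 -0.107 0 0 0.0216 0;0.0037 -0.107 0 0 0.0216 0'; python3 - <<'E'
from h import *
s=state();c=calibration("wrist");im=capture("wrist");cv2.imwrite("pics/w8.png",im[:,:,::-1])
print(s["tcp_pos"],s["orientation"])
for q in(1.9,2.0,2.1):
  for y in(-50,50): print(q,y,proj("wrist",[box([115-266*np.cos(q)+12*np.sin(q),y,70+266*np.sin(q)+12*np.cos(q)])],c))
np.save("cw8.npy",np.vstack([c["view"],np.pad(c["camera_matrix"],((0,0),(0,1)))]))
E
```

```text
clock: 16.6
tcp_pos: [499.8, -271.6, 369.5]
orientation: [-180.0, -0.1, 178.8]
wrist_force: [1.1, 0.6, -0.6]
finger_gap: 42.8
[ 499.80879955 -271.55782209  369.48976013] [-1.79990856e+02 -1.48151794e-01  1.78815462e+02]
1.9 -50 [[317.27655082 167.60635138]]
1.9 50 [[312.2753017  298.41740081]]
2.0 -50 [[280.20548483 165.06554202]]
2.0 50 [[280.37012427 290.4250738 ]]
2.1 -50 [[248.71733283 162.27499779]]
2.1 50 [[252.8589714  281.58654055]]
```

View pics/w8.png

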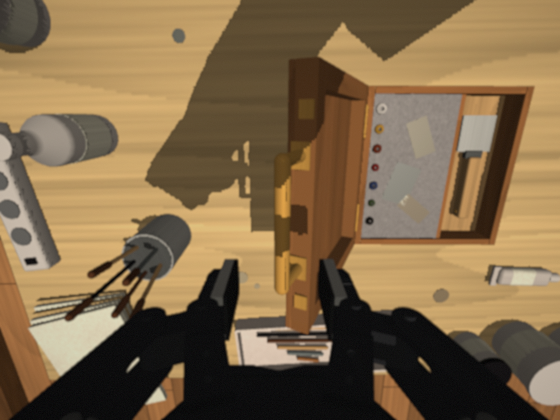

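The brass bar is at column ~282, rows 155–293, between the fingers. This fits q≈2.0. The scraper is still in the trough at right. I'll descend over the bar.

```bash
python3 -m creep '0 0 0.02 0 0 0;0 0 0.045 0 0 0;0 0 0.062 0 0 0;0 0 0.072 0 0 0;0 0 0.078 0 0 0;0 0 0.078 0 0 0'; python3 - <<'E'
from h import *
s=state();im=capture("wrist");cv2.imwrite("pics/w9.png",im[:,:,::-1])
print(s["tcp_pos"],s["wrist_force"])
E
```

```text
clock: 17.15
tcp_pos: [499.6, -268.2, 291.3]
orientation: [179.9, -0.2, 179.0]
wrist_force: [0.0, 0.0, 0.3]
finger_gap: 42.6
[ 499.59424254 -268.22060039  291.30567601] [0.02223704 0.01300781 0.28056413]
```

View pics/w9.png

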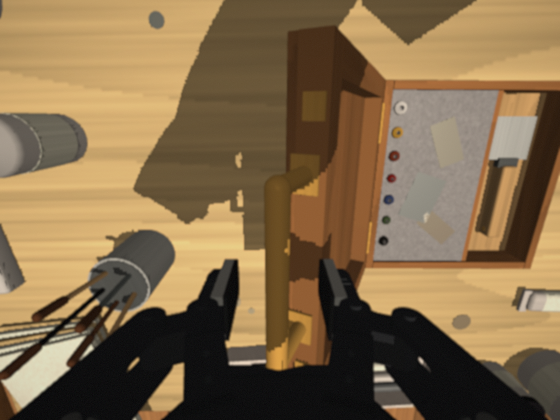

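The bar is between the pads. I'll close gently.

```bash
python3 -m creep '0 0 0.001 0 0 0;0 0 0.001 0 0 0;0 0 0.001 0 0 0;0 0 0.001 0 0 0;0 0 0.001 0 0 0;0 0 0.001 0 0 0' 0 25; python3 - <<'E'
from h import *
s=state(); print(s["tcp_pos"],s["wrist_force"],s["finger_gap"],s["orientation"])
im=capture("wrist");cv2.imwrite("pics/w10.png",im[:,:,::-1])
# trajectory: fit q from jaw center y
off=s["tcp_pos"]-box([115-266*np.cos(2)+12*np.sin(2),0,70+266*np.sin(2)+12*np.cos(2)]);print(off)
a=np.linalg.inv(np.array([[0,0],[0,0]])+np.eye(2))
h=box([115,0,70])
v=s["tcp_pos"]-h; print("hinge",h,"v",v, np.hypot(v[1],v[2]))
E
```

```text
clock: 17.7
tcp_pos: [500.1, -269.0, 291.9]
orientation: [-180.0, -0.0, 178.9]
wrist_force: [1.1, -1.0, 4.5]
finger_gap: 10.7
[ 500.05776815 -269.03660036  291.8605529 ] [ 1.13907421 -0.95370011  4.54557437] 10.679248226033799 [-1.79958827e+02 -4.66720666e-02  1.78942045e+02]
[ -0.18901676   0.27125526 -15.0188006 ]
hinge [ 502.4481913  -147.72115529   70.        ] v [  -2.39042315 -121.31544507  221.8605529 ] 252.86269425229034
```

It's gripped, and the bar is 15 mm above the TCP. I'll compute the arc (tool vertical, tool y = -box x) from q=2.0.

```bash
cat >> h.py <<'E'
from scipy.optimize import minimize_scalar
def bx(q): return np.array([115-266*np.cos(q)+12*np.sin(q),70+266*np.sin(q)+12*np.cos(q)])
def lidq(s,off=15):
    d=s["tcp_pos"]-[BOX[0],BOX[1],0];a=BOX[2]; P=np.array([d[0]*np.cos(a)+d[1]*np.sin(a),d[2]+off])
    f=lambda q:np.linalg.norm(bx(q)-P); r=minimize_scalar(f,bounds=(-0.1,2.2),method="bounded"); return r.x,P-bx(r.x)
def arc(dq,n=8,off=15):
    s=state(); q,e=lidq(s,off); print("q",round(q,3),"off-arc x,z",np.round(e,1),"F",np.round(s["wrist_force"],1))
    P=bx(q)+e; R0=Rt(s); a=BOX[2]
    rv=R.from_matrix(R0.T@down(178.96)).as_rotvec(); print("rot",np.round(rv,3))
    for k in range(1,n+1):
        t=bx(q-dq*k)-P; w=np.array([t[0]*np.cos(a),t[0]*np.sin(a),t[1]]); print(np.round(q-dq*k,3),np.round(R0.T@w/1000,4))
E
python3 -c "
from h import *
arc(0.03)"
```

```text
q 1.999 off-arc x,z [-0.1 -0.2] F [ 0.9 -2.7  4.9]
rot [-0.001 -0.001 -0.   ]
1.969 [ 0.      0.0071 -0.0037]
1.939 [ 0.      0.0143 -0.007 ]
1.909 [ 0.      0.0217 -0.0101]
1.879 [ 0.      0.0292 -0.013 ]
1.849 [ 0.      0.0367 -0.0157]
1.819 [ 0.      0.0443 -0.0181]
1.789 [ 0.      0.052  -0.0203]
1.759 [ 0.      0.0597 -0.0223]
```

```bash
python3 -m creep '0 0.003 -0.0015 0 0 0;0 0.008 -0.004 0 0 0;0 0.0143 -0.007 0 0 0;0 0.0217 -0.0101 0 0 0;0 0.0292 -0.013 0 0 0;0 0.0367 -0.0157 0 0 0;0 0.0443 -0.0181 0 0 0;0 0.052 -0.0203 0 0 0'; python3 -c "
from h import *
arc(0.04)"
```

```text
clock: 18.42
tcp_pos: [501.2, -216.1, 312.7]
orientation: [-179.9, -0.0, 179.0]
wrist_force: [3.4, -3.5, 4.3]
finger_gap: 10.5
q 1.785 off-arc x,z [0.1 0.4] F [ 3.4 -3.5  4.3]
rot [-0.001 -0.    -0.   ]
1.745 [ 0.      0.0104 -0.0022]
1.705 [ 0.      0.0209 -0.0043]
1.665 [ 0.      0.0314 -0.006 ]
1.625 [ 0.      0.042  -0.0073]
1.585 [ 0.      0.0526 -0.0081]
1.545 [ 0.      0.0632 -0.0086]
1.505 [ 0.      0.0739 -0.0086]
1.465 [ 0.      0.0845 -0.0082]
```

Tracking is clean.

```bash
python3 -m creep '0 0.0104 -0.0022 0 0 0;0 0.0209 -0.0043 0 0 0;0 0.0314 -0.006 0 0 0;0 0.042 -0.0073 0 0 0;0 0.0526 -0.0081 0 0 0;0 0.0632 -0.0086 0 0 0;0 0.0739 -0.0086 0 0 0;0 0.0845 -0.0082 0 0 0'; python3 -c "
from h import *
arc(0.04)"
```

```text
clock: 19.08
tcp_pos: [502.9, -130.4, 320.8]
orientation: [-179.9, 0.0, 179.0]
wrist_force: [6.4, -1.3, -0.2]
finger_gap: 10.6
q 1.461 off-arc x,z [-0.   0.1] F [ 6.4 -1.3 -0.2]
rot [-0.001  0.     0.   ]
1.421 [-0.      0.0106  0.001 ]
1.381 [-0.      0.0212  0.0023]
1.341 [-0.      0.0317  0.0041]
1.301 [-0.      0.0421  0.0062]
1.261 [-0.      0.0524  0.0088]
1.221 [-0.      0.0627  0.0118]
1.181 [-0.      0.0728  0.0152]
1.141 [-0.      0.0827  0.019 ]
```

```bash
python3 -m creep '-0.0003 0.0106 0.001 0 0 0;-0.0006 0.0212 0.0023 0 0 0;-0.0009 0.0317 0.0041 0 0 0;-0.0012 0.0421 0.0062 0 0 0;-0.0015 0.0524 0.0088 0 0 0;-0.0018 0.0627 0.0118 0 0 0;-0.002 0.0728 0.0152 0 0 0;-0.002 0.0827 0.019 0 0 0'; python3 -c "
from h import *
arc(0.04)"
```

```text
clock: 19.75
tcp_pos: [505.3, -46.6, 301.0]
orientation: [-180.0, -0.1, 179.0]
wrist_force: [-4.9, -0.4, -0.3]
finger_gap: 10.9
q 1.135 off-arc x,z [ 0.1 -0.3] F [-4.9 -0.4 -0.3]
rot [-0.001 -0.002  0.   ]
1.095 [-0.      0.0099  0.0039]
1.055 [-0.      0.0195  0.0086]
1.015 [-0.      0.0289  0.0136]
0.975 [-0.0001  0.0381  0.019 ]
0.935 [-0.0001  0.047   0.0247]
0.895 [-0.0001  0.0558  0.0308]
0.855 [-0.0001  0.0642  0.0373]
0.815 [-0.0001  0.0725  0.044 ]
```

```bash
python3 -m creep '0 0.0099 0.0039 0 0 0;0 0.0195 0.0086 0 0 0;0 0.0289 0.0136 0 0 0;0 0.0381 0.019 0 0 0;0 0.047 0.0247 0 0 0;0 0.0558 0.0308 0 0 0;0 0.0642 0.0373 0 0 0;0 0.0725 0.044 0 0 0'; python3 -c "
from h import *
arc(0.04)
cv2.imwrite('pics/sc3.png',cv2.resize(capture('scene')[40:270,150:390],None,fx=2.5,fy=2.5)[:,:,::-1])"
```

```text
clock: 20.42
tcp_pos: [506.8, 26.6, 256.2]
orientation: [-180.0, -0.1, 179.0]
wrist_force: [2.8, 1.7, 1.9]
finger_gap: 10.8
q 0.812 off-arc x,z [-0.  0.] F [2.8 1.7 1.9]
rot [-0.001 -0.002  0.   ]
0.772 [-0.      0.0079  0.0071]
0.732 [-0.      0.0155  0.0146]
0.692 [-0.      0.0228  0.0223]
0.652 [-0.0001  0.0298  0.0303]
0.612 [-0.0001  0.0365  0.0386]
0.572 [-0.0001  0.0429  0.0472]
0.532 [-0.0001  0.0488  0.056 ]
0.492 [-0.0001  0.0545  0.065 ]
```

View pics/sc3.png

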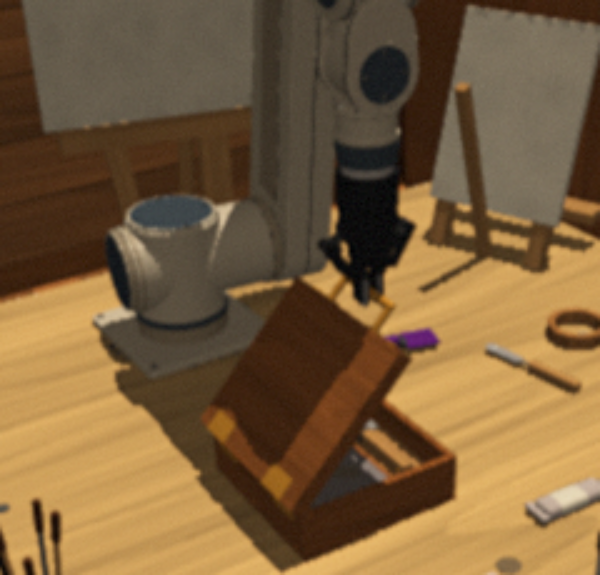

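The lid is half down and held by its bar, and the scraper is still in the trough.

```bash
python3 -m creep '0 0.0079 0.0071 0 0 0;0 0.0155 0.0146 0 0 0;0 0.0228 0.0223 0 0 0;0 0.0298 0.0303 0 0 0;0 0.0365 0.0386 0 0 0;0 0.0429 0.0472 0 0 0;0 0.0488 0.056 0 0 0;0 0.0545 0.065 0 0 0'; python3 -c "
from h import *
arc(0.03)"
```

```text
clock: 21.13
tcp_pos: [507.8, 83.0, 189.4]
orientation: [180.0, -0.1, 179.0]
wrist_force: [5.1, 1.5, -1.7]
finger_gap: 11.0
q 0.482 off-arc x,z [-0.7  0.4] F [ 5.1  1.5 -1.7]
rot [ 0.001 -0.002  0.001]
0.452 [-0.      0.0032  0.0074]
0.422 [-0.      0.0069  0.0144]
0.392 [-0.      0.0104  0.0216]
0.362 [-0.0001  0.0137  0.0289]
0.332 [-0.0001  0.0167  0.0363]
0.302 [-0.0001  0.0196  0.0438]
0.272 [-0.0001  0.0222  0.0513]
0.242 [-0.0001  0.0245  0.059 ]
```

```bash
python3 -m creep '-0.0003 0.0035 0.007 0 0 0;-0.0006 0.0069 0.0144 0 0 0;-0.001 0.0104 0.0216 0 0 0;-0.001 0.0137 0.0289 0 0 0;-0.001 0.0167 0.0363 0 0 0;-0.001 0.0196 0.0438 0 0 0;-0.001 0.0222 0.0513 0 0 0;-0.001 0.0245 0.059 0 0 0'; python3 -c "
from h import *
arc(0.03)"
```

```text
clock: 21.8
tcp_pos: [508.5, 108.0, 129.4]
orientation: [179.9, -0.2, 179.0]
wrist_force: [-2.2, 4.7, -0.4]
finger_gap: 10.4
q 0.238 off-arc x,z [-0.1  0. ] F [-2.2  4.7 -0.4]
rot [ 0.001 -0.003  0.001]
0.208 [-0.      0.002   0.0077]
0.178 [-0.0001  0.0039  0.0155]
0.148 [-0.0001  0.0055  0.0233]
0.118 [-0.0001  0.0069  0.0312]
0.088 [-0.0001  0.0081  0.0391]
0.058 [-0.0002  0.009   0.047 ]
0.028 [-0.0002  0.0097  0.055 ]
-0.002 [-0.0002  0.0102  0.063 ]
```

```bash
python3 -m creep '0 0.002 0.0077 0 0 0;0 0.0039 0.0155 0 0 0;0 0.0055 0.0233 0 0 0;0 0.0069 0.0312 0 0 0;0 0.0081 0.0391 0 0 0;0 0.0087 0.045 0 0 0;0 0.009 0.049 0 0 0;0 0.0092 0.05 0 0 0'; python3 -c "
from h import *
arc(0.01)"
```

```text
clock: 22.47
tcp_pos: [508.6, 117.5, 78.4]
orientation: [179.9, -0.2, 179.0]
wrist_force: [2.4, 5.7, -1.6]
finger_gap: 10.6
q 0.043 off-arc x,z [-0.  0.] F [ 2.4  5.7 -1.6]
rot [ 0.001 -0.003  0.001]
0.033 [-0.      0.0002  0.0027]
0.023 [-0.      0.0004  0.0053]
0.013 [-0.      0.0005  0.008 ]
0.003 [-0.      0.0007  0.0106]
-0.007 [-0.      0.0008  0.0133]
-0.017 [-0.0001  0.0009  0.016 ]
-0.027 [-0.0001  0.0009  0.0186]
-0.037 [-0.0001  0.0009  0.0213]
```

```bash
python3 -m creep '0 0 0.0027 0 0 0;0 0 0.0053 0 0 0;0 0 0.008 0 0 0;0 0 0.0095 0 0 0;0 0 0.011 0 0 0;0 0 0.012 0 0 0;0 0 0.012 0 0 0'; python3 -c "
from h import *
arc(0.01,1)"
```

```text
clock: 23.05
tcp_pos: [508.7, 118.3, 65.8]
orientation: [179.8, -0.2, 179.0]
wrist_force: [1.1, 10.1, -1.7]
finger_gap: 11.1
q -0.004 off-arc x,z [-0.1  0. ] F [ 1.1 10.1 -1.7]
rot [ 0.003 -0.003  0.001]
-0.014 [-0.      0.      0.0027]
```

```bash
python3 -m creep '0 0.0005 0.001 0 0 0;0 0.001 0.002 0 0 0;0 0.001 0.003 0 0 0;0 0.001 0.003 0 0 0'; python3 -c "
from h import *
arc(0.01,1)
cv2.imwrite('pics/sc4.png',cv2.resize(capture('scene')[100:270,150:390],None,fx=3.3,fy=3.3,interpolation=cv2.INTER_CUBIC)[:,:,::-1])"
```

```text
clock: 23.38
tcp_pos: [509.1, 118.5, 64.6]
orientation: [179.9, -0.0, 179.0]
wrist_force: [-7.0, -1.3, 22.1]
finger_gap: 10.8
q -0.009 off-arc x,z [-0.2  0. ] F [-7.  -1.3 22.1]
rot [ 0.001 -0.001  0.001]
-0.019 [-0.     -0.0001  0.0027]
```

View pics/sc4.png

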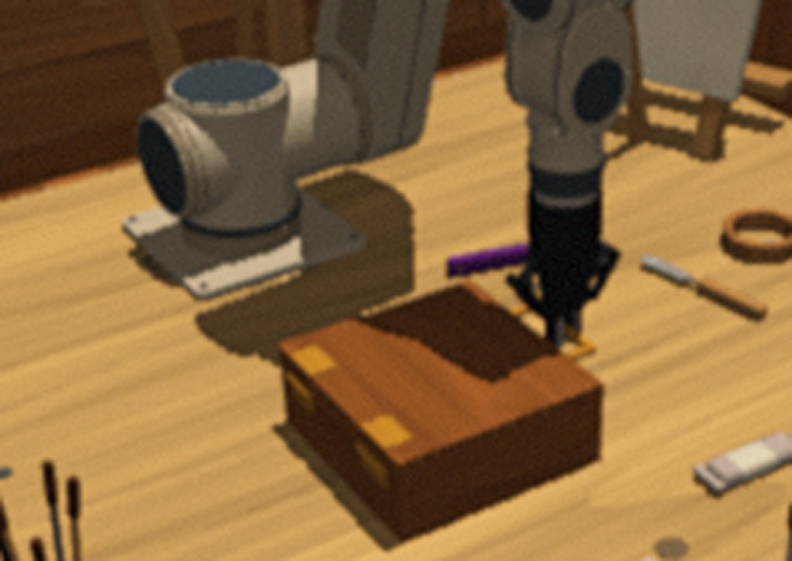

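The lid is flat on the rim, and a firm 22 N contact confirms it. I'll release in the gap and lift straight up.

```bash
python3 -m creep '0 0 0 0 0 0;0 0 0 0 0 0;0 0 0 0 0 0;0 0 0 0 0 0' 28 && python3 -m creep '0 0 -0.003 0 0 0;0 0 -0.01 0 0 0;0 0 -0.025 0 0 0;0 0 -0.05 0 0 0;0 0 -0.08 0 0 0;0 0 -0.11 0 0 0;0 0 -0.14 0 0 0;0 0 -0.14 0 0 0'; python3 - <<'E'
from h import *
print(state()["wrist_force"])
cv2.imwrite('pics/sc5.png',cv2.resize(capture('scene')[100:270,150:390],None,fx=3.3,fy=3.3,interpolation=cv2.INTER_CUBIC)[:,:,::-1])
cv2.imwrite('pics/tp5.png',capture('top')[:,:,::-1])
E
```

```text
clock: 23.77
tcp_pos: [509.0, 118.2, 64.2]
orientation: [179.9, -0.1, 179.0]
wrist_force: [-0.2, -1.4, -0.3]
finger_gap: 23.9
clock: 24.43
tcp_pos: [511.2, 118.3, 210.3]
orientation: [179.9, 0.4, 179.0]
wrist_force: [-0.1, -0.1, -0.1]
finger_gap: 23.7
[-0.0616649  -0.05234025 -0.12138216]
```

View pics/sc5.png

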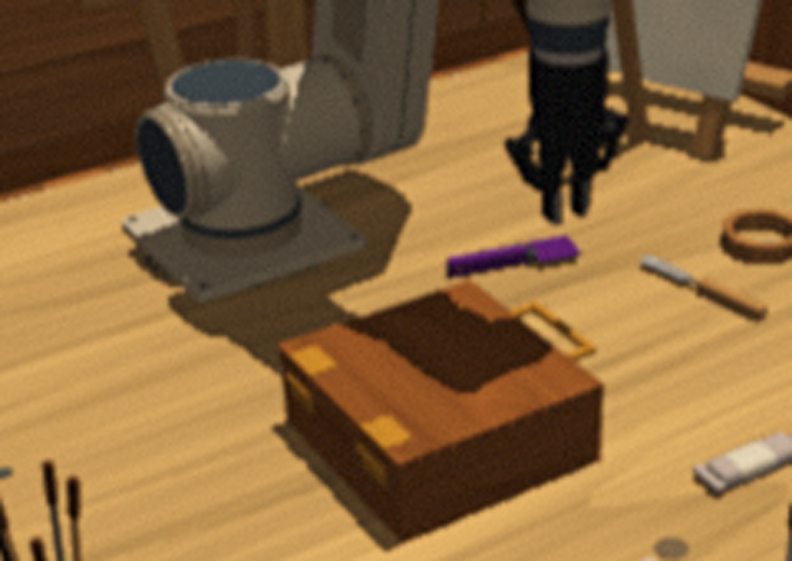

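View pics/tp5.png

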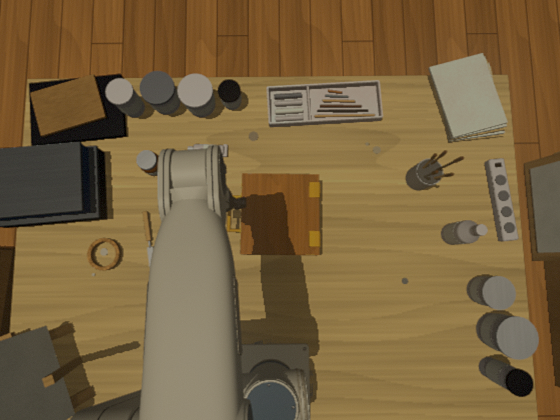

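The lid is shut flush and the gripper is clear of it. The bystanders that show in the two pictures are where they were. I'm handing in.

```bash
python3 -c "
from cell import *
print(hand_in())"
```

```text
the job is handed in; nothing more can be done
None
```

I scraped the palette, laid the scraper in the trough and shut the lid, then handed in at about 24.5 s of the 69 s allowed. `hand_in()` reports no verdict, so what follows is from my own checks.

- **Scraping:** I took the wooden-handled, wide-bladed scraper, not the purple look-alike. I drew its edge along the glass from y ≈ +77 mm to −75 mm. The wrist force, read after each short move, was about 3–7 N upwards during the draw.
- **Trough:** I laid the scraper flat and let go. The wrist camera showed it centred, and it was still there in later pictures, the last with the lid half down. I could not see it once the lid was shut.
- **Lid:** I held the bar and lowered the lid from q ≈ 2.0 at about 0.5 rad/s or less. My last estimate of the angle was −0.009 rad, with a 22 N press confirming it was down on the rim. After release it looked flush.
- **At hand-in:** the gripper was clear, with about 0 N at the wrist. The bystanders I could see in the last pictures had not visibly moved; the arm partly hid the tube and knife from above, but both showed in place in the scene view.

**What went less than cleanly:** my first grip on the handle was too shallow, and pushing down on it put about 22 N through the scraper onto the table, so I opened and gripped again lower. My estimates of the scraper's position from the top and wrist cameras differed by about 4 mm; I used the wrist camera's.

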